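# Seat an offcut in the clamping jig and throw the toggle clamp

## Robot

A 6-joint arm with a two-finger parallel gripper is mounted at the origin on a cart in front of the work surface, level with it; the furniture and walls round the work are solid. World frame = base frame: x ahead of the robot, y to its left, z up, the work surface at z = 0. Lengths are in mm, angles in rad, forces in N, time in s.
With the tool pointing down it reaches from about 275 to 1000 mm from the base axis. Payload 8.4 kg.
Tool frame: the origin (TCP) lies between the finger pads; the fingertips stand 22 mm ahead of it and the grasp point (between the pads) lies 3 mm ahead of it (r.nose_length is the z of the fingertips in the tool frame, in mm); z points along the fingers, y is the line along which they close (so a half turn about z gives the same grasp; the last joint's range is limited). The gripper opens to 85 mm and grips with 20 to 120 N. Pads are 22 mm wide; open, the fingers measure 114 mm over their backs; the gripper's body (76 mm by 85 mm) begins 54 mm behind the grasp point. The pads swing forward as they close: fully open they stand 13 mm farther back than shut.
Start: joints at [1.272, 0.353, 1.633, -0, 1.155, -0.002], TCP at [182.787, 597.676, 253.281] pointing down, gripper open.
Joint ranges: [-2.63, 2.63], [-0.92, 2.1], [0.06, 2.66], [-1.3, 4.44], [0, 2.69], [-3.02, 3.02]. Speed limits (rad/s): [2.22, 2.22, 2.79, 3.14, 3.14, 3.14].

## Interface

Orientations are given as [roll, pitch, yaw] about the fixed x, y, z axes, in that order (R = Rz(yaw) Ry(pitch) Rx(roll)).
In Python, from rig import r, cams gives the robot as it stands.
- The arm moves only by the shell command python3 -m handwheel FILE [FORCE], which reads ROWS from the file FILE. ROWS is a JSON list of rows, 1 to 5 of them, each written [[rx, ry, rz], [dx, dy, dz], opening]: a rotation vector rx, ry, rz in parts of the range, where 1.0 means 2 rad, then dx, dy, dz in parts of the range, where 1.0 means 300 mm, then the opening from 0.0 (shut) to 1.0 (fully open); each row shifts and turns the commanded pose from where the row before left it, along the tool's axes as they then stand; what a row does not reach is not made up. A row lasts 1/12 s, in which the tool goes at most 41.7 mm and 0.125 rad, less where a joint would pass 70% of its speed; a pose out of reach is approached as far as the arm can. The fingers move at their own pace and stop on an object; FORCE is the grip in N (left out, the last holds). Time passes only in rows, so rows that do not move let the fingers close. It prints the time, the measured TCP pose, the force, the opening and the grip force at its end. Input that does not fit is refused with a message, and nothing moves.
- r.sense(): the state, without advancing time (a new reading comes with each control period).
- cams.grab_frame(name): name is "scene" or "top"; returns the picture (480x640x3 uint8, red, green, blue); there is no depth.
- cams.camera_params(name): a dict with "fx", "fy", "cx", "cy" (pixels), "rvec" (rotation vector, rad) and "tvec" (3), from world to camera coordinates, as OpenCV has them. Camera axes: x right, y down, z forward; pixel columns grow to the right and rows downward; lengths in mm; the calibration is good to about 2 mm. A picture is of the moment at which its call begins. camera_params takes no time and is no camera call.
- r.sign_off(): hands the job in; it is judged then, once.
The state is a dict: "clock": time; "qpos": joint angles; "qvel": joint speeds; "joint_efforts": joint torques, N m; "eef_pos": TCP position; "tcp_rot": TCP orientation; "contact_force": force on the tool from outside, world axes, zero at the start; "wrist_torque": the same for the moment, N m; "opening": opening from 0.0 (shut) to 1.0 (fully open); "grasp_force": force on a finger pad.
Only numpy, scipy, OpenCV 4.12 (cv2) and the standard library are available. Lean on these libraries where they do the work, as an engineer would, in place of code of your own. Each camera call takes 0.05 s, during which the arm holds its last target. There are 200 camera calls.

## Task

Get the offcut board fixed for drilling: with the fingertips, push the loose board on the clamping jig until it sits tight against both the long wooden fence on its far side and the short end stop beside the clamp, and then flip the toggle clamp's raised lever over and down, past centre, so that it snaps into its locked position and the clamp's rubber pad pins the board. Only push: do not pick up or lift the board, and leave the tape measure, roll of tape, bit case and pencil lying where they are.

Things in the scene. Friction and masses are not known exactly. Their poses are not given: they have to be found in the camera images.
- jig: Clamping jig, fixed to the worktop: base of grey laminated board 190 x 365 x 12 mm (its x, y, z) with a fence, an end stop and a steel toggle clamp (all in the plane jig x = +0.015) left of the stop. Origin: centre of the base's underside; jig x points away from the robot, y to the left, z up, turned by its yaw.
- fence_face (a point): Point on the fence's face at jig (0.070, -0.0145, 0.021). The wooden fence runs along jig y on the far side, from y = -0.1825 to +0.0855, 18 mm high and thick; its face looks to jig -x.
- stop_face (a point): Point on the end stop's face at jig (0.015, 0.0855, 0.020). The wooden stop runs along jig x from -0.056 to +0.064, 16 mm high, 18 mm thick; its face looks to jig -y, and the board's left end must meet it.
- board: Loose offcut board of bare wood, 110 x 200 x 22 mm (its x, y, z), 0.3 kg; origin at the centre of its underside, long side along its y. It lies flat on the jig's base, 15 to 35 mm short of the fence, 20 to 55 mm short of the stop, turned by up to 0.1 rad. Fully home its centre is at jig x = +0.015, y = -0.0145, square to the jig.
- board_mid (a point): Centre of the offcut board (11 mm above its underside).
- lever (a joint): Angle of the clamp's lever, rad: 0 raised (open), 1.36 locked, at its stop. Short of the dead centre near 1.27 a lift spring swings it back to 0; past it the squeezed rubber pad drives it on to its stop and keeps it there. The push needed at the grip is about 4 N at most.
- lever_pivot (a point): The lever's hinge, on the jig at jig (+0.015, +0.160, 0.065); its axis lies along jig x, and the lever swings across it over to jig +y.
- lever_grip (a point): Point on the axis of the lever's grey plastic handle, 85 mm from the hinge. The handle is round, 18 mm thick, from 46 to 112 mm from the hinge. Raised, it stands 14 degrees from vertical, leaning to jig +y (away from the board), its top about 0.175 above the worktop; locked, it points to jig +y and 2 degrees down, in free air.
- clamp_arm: The clamp's steel arm, driven by the lever through a link; origin at its hinge, jig (+0.015, +0.1175, 0.046). Raised, it stands 12 degrees from vertical, leaning to jig -y, its tip 0.12 above the worktop: only the handle rises above that. As the lever goes down it swings down to level and presses a rubber pad, 64 mm from the hinge, on the board with about 10 N.
- tape_measure: Yellow pocket tape measure, 38 x 74 x 64 mm, standing left of the jig, towards the robot; leave alone.
- electrical_tape: Roll of black tape, 58 mm across, 19 mm high, right of the jig; leave alone.
- bit_case: Small drill bit case, 85 x 56 x 23 mm, right of the jig towards the robot; leave alone.
- pencil: Carpenter's pencil, 11 x 167 x 8 mm, lying in front of the jig; leave alone.

How it is judged:
By the outcome, as a careful person would: the job done as asked, in the order asked, and still so for the second after the job is handed in, with the robot touching nothing.
It also fails if it takes over 64 s, if anything falls off the work surface, if the arm or the gripper's body presses on something with over 40 N, if the wrist force passes 120 N, or if a joint passes its speed limit or range.

## Working session

There is one attempt and no reset: what is moved stays moved. The work goes in short steps, Python scripts to look and compute and a shell command to move; the robot and the scene stay as the last step left them, time stands still between calls to the robot, and variables do not carry over. Pictures are saved under pics/ and viewed, at most 10 in all, crops included, and the job is handed in when it is done.

```bash
ls; mkdir -p pics; python3 - <<'E'
from rig import r,cams
import cv2
for n in ("scene","top"):
    cv2.imwrite(f"pics/{n}0.png",cams.grab_frame(n)[:,:,::-1]); print(n,cams.camera_params(n))
s=r.sense(); print(s["eef_pos"],s["tcp_rot"],s["clock"],s["opening"],r.nose_length)
E
```

```text
pics
scene {'fx': 561.9727555075783, 'fy': 561.9727555075783, 'cx': 316.64447659715137, 'cy': 234.50438304718796, 'rvec': array([ 2.3864252 , -0.51162818,  0.21010453]), 'tvec': array([-559.17355702,  164.44851009, 1405.54831401])}
top {'fx': 595.8874524743285, 'fy': 595.8874524743285, 'cx': 318.8556199209401, 'cy': 249.45629165329333, 'rvec': array([ 2.14971576, -2.21027213,  0.07702975]), 'tvec': array([ -72.02954594,  584.39501461, 1406.40959773])}
[182.67306284 597.28802477 252.62707589] [-3.14032568e+00  8.53455806e-06  2.84481461e+00] 0.1 0.9992897631787231 22.0
```

View pics/top0.png

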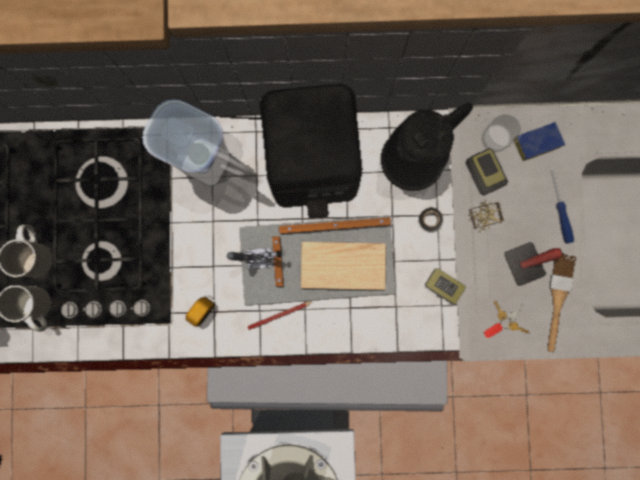

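View pics/scene0.png

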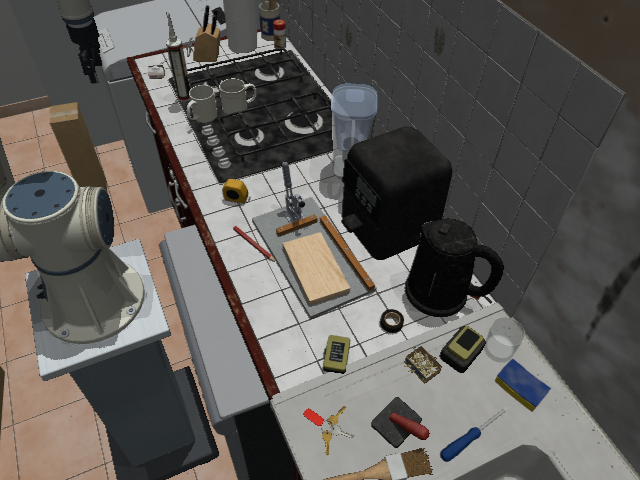

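The top view shows the jig base at about (240,228)–(394,294) and the board at about (301,241)–(385,290). The clamp is near (255,257), the tape measure at (200,311), and the pencil at (280,315). I'll enlarge the jig area to get the corners more precisely.

```bash
python3 - <<'E'
import cv2,numpy as np
t=cv2.imread("pics/top0.png")[205:335,180:400]; s=cv2.imread("pics/scene0.png")[150:320,220:385]
a=cv2.resize(t,None,fx=3.6,fy=3.6,interpolation=cv2.INTER_CUBIC); b=cv2.resize(s,None,fx=3.5,fy=3.5,interpolation=cv2.INTER_CUBIC)
cv2.imwrite("pics/tz.png",a);cv2.imwrite("pics/sz.png",b)
E
```

```text
(no output)
```

View pics/tz.png

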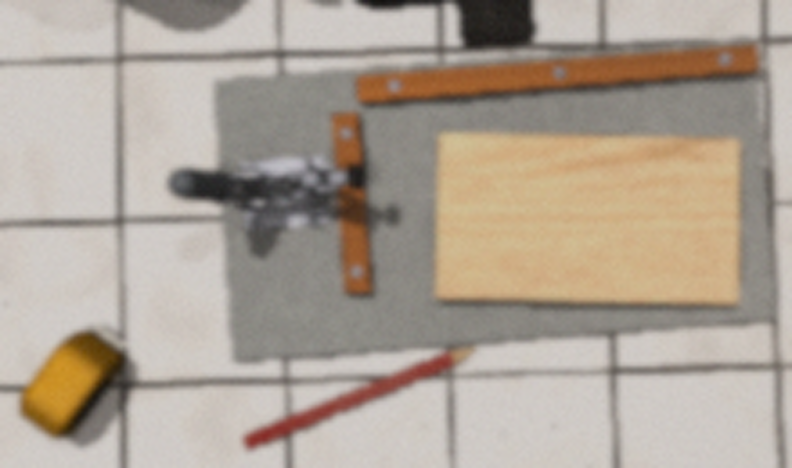

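View pics/sz.png

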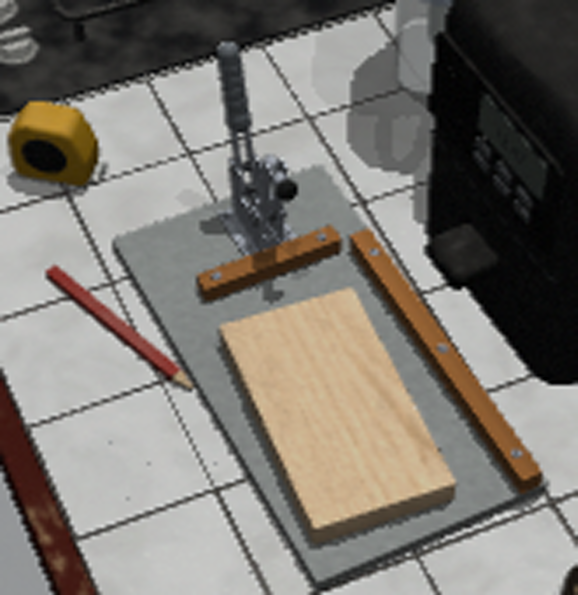

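The enlarged crops show the corners of the base, fence, stop and board clearly. I'll fit the poses from both cameras together.

```bash
cat > h.py <<'E'
import numpy as np,cv2
from scipy.optimize import least_squares
from rig import r,cams
P={n:cams.camera_params(n) for n in ("top","scene")}
def proj(n,X):
    p=P[n];K=np.array([[p["fx"],0,p["cx"]],[0,p["fy"],p["cy"]],[0,0,1]])
    return cv2.projectPoints(np.array(X,float).reshape(-1,1,3),p["rvec"],p["tvec"],K,None)[0].reshape(-1,2)
def ray(n,uv,z):
    p=P[n];R=cv2.Rodrigues(p["rvec"])[0];d=R.T@[(uv[0]-p["cx"])/p["fx"],(uv[1]-p["cy"])/p["fy"],1];c=-R.T@p["tvec"]
    return c+d*(z-c[2])/d[2]
def W(pose,X):
    x,y,a=pose;X=np.array(X,float);c,s=np.cos(a),np.sin(a)
    return np.c_[x+c*X[:,0]-s*X[:,1],y+s*X[:,0]+c*X[:,1],X[:,2]]
def fit(obs,x0):
    f=lambda q:np.concatenate([(proj(n,W(q,X))-uv).ravel() for n,X,uv in obs])
    s=least_squares(f,x0,loss="soft_l1"); return s.x,f(s.x)
tz=lambda a:np.array(a)/3.6+[180,205]
sz=lambda a:np.array(a)/3.5+[220,150]
E
python3 - <<'E'
from h import *
np.set_printoptions(precision=2,suppress=True)
J=[(95,182.5,12),(-95,182.5,12),(-95,-182.5,12)]
F=[(88,85.5,30),(70,85.5,30),(70,-182.5,30),(88,-182.5,30)]
S=[(64,103.5,28),(64,85.5,28),(-56,85.5,28),(-56,103.5,28)]
o=[("top",J+F+S,tz([(216,82),(235,361),(775,321),(357,78),(362,104),(760,72),(755,44),(331,115),(358,112),(374,292),(348,295)])),
("scene",J+[(95,-182.5,12)]+[F[1],F[2]],sz([(320,168),(115,240),(318,588),(545,488),(352,236),(526,485)]))]
j,e=fit(o,[550,0,0]);print("jig",j,e)
j,e=fit(o[:1],[550,0,0]);print("jigtop",j)
B=[(55,100,22+12),(-55,100,34),(-55,-100,34),(55,-100,34)]
ob=[("top",B,tz([(437,132),(436,300),(739,304),(741,138)])),("scene",B,sz([(353,290),(220,327),(313,530),(455,485)]))]
b,e=fit(ob,[550,0,0]);print("board",b,e); print("boardtop",fit(ob[:1],[550,0,0])[0])
j,_=fit(o,[550,0,0])
c,s=np.cos(j[2]),np.sin(j[2]);d=b[:2]-j[:2];print("board in jig",c*d[0]+s*d[1],-s*d[0]+c*d[1],b[2]-j[2])
print("grip raised", W(j,[(15,160+85*np.sin(.244),65+85*np.cos(.244)),(15,160,65),(15,-14.5,34)]))
for n in [(20,400),(120,345)]: print("tape",ray("top",tz(n),60))
for n in [(247,442),(472,350)]: print("pencil",ray("top",tz(n),5))
E
```

```text
jig [556.8  -85.51   0.05] [-0.12 -0.61 -0.    0.41  1.72 -0.41  0.3  -0.63 -0.53 -0.39  0.74 -0.3
  1.47  0.02  0.82 -0.28  0.82 -0.04  0.07  0.07 -0.25 -0.17 -0.51 -1.25
 -2.21 -0.22 -1.3  -0.7   0.54 -1.   -1.74 -0.08 -1.89 -0.63]
jigtop [556.34 -84.51   0.05]
board [ 541.94 -146.37   -0.05] [ 0.77 -0.29  0.02 -0.65  0.45 -0.06  0.43 -0.32 -0.86 -1.12 -1.27 -0.47
 -0.52  0.17  0.08 -0.33]
boardtop [ 541.18 -145.35   -0.04]
board in jig -17.919206159050926 -60.0367009262845 -0.09836174776523901
grip raised [[562.63  95.56 147.48]
 [563.67  75.05  65.  ]
 [572.51 -99.23  34.  ]]
tape [433.13 224.55  60.  ]
tape [466.62 159.65  60.  ]
pencil [399.49  85.79   5.  ]
pencil [456.52 -66.     5.  ]
```

Units first: shifts go in shares of 300 mm and turns go in shares of 2 rad. So -0.116 rad is -0.058.

```bash
cat >> h.py <<'E'
J=np.array([556.8,-85.5,0.051])
def jig(p): 
    c,s=np.cos(J[2]),np.sin(J[2]);d=np.array(p[:2])-J[:2];return np.array([c*d[0]+s*d[1],-s*d[0]+c*d[1],p[2]])
def where():
    s=r.sense();a=(s["tcp_rot"][2]-J[2]-np.pi+np.pi)%(2*np.pi)-np.pi
    print("t%.2f"%s["clock"],"jig",jig(s["eef_pos"]).round(1),"yaw err %.3f"%a,"rpy",np.round(s["tcp_rot"],3),"F",np.round(s["contact_force"],1),"open %.2f"%s["opening"],"q6 %.2f"%s["qpos"][5])
E
echo '[[[0, 0, -0.058], [0, 0, 0], 0], [[0, 0, -0.058], [0, 0, 0], 0], [[0, 0, -0.058], [0, 0, 0], 0]]' > path.dat && python3 -m handwheel path.dat; python3 -c "
from h import *; print(J,fit.__name__); where()"
```

```text
clock: 0.35
eef_pos: [182.7, 597.4, 252.8]
tcp_rot: [-3.141, -0.0, -3.085]
contact_force: [-0.0, -0.6, -0.2]
opening: 0.602
grasp_force: 0.0
[ 5.568e+02 -8.550e+01  5.100e-02] fit
t0.35 jig [-338.8  701.1  252.8] yaw err 0.006 rpy [-3.141 -0.    -3.085] F [-0.  -0.6 -0.2] open 0.60 q6 -0.36
```

In the tool's units: -39 mm is -0.13, -11 mm is -0.0367.

```bash
echo '[[[0, 0, 0], [-0.0367, -0.13, 0], 0], [[0, 0, 0], [-0.0367, -0.13, 0], 0], [[0, 0, 0], [-0.0367, -0.13, 0], 0], [[0, 0, 0], [-0.0367, -0.13, 0], 0], [[0, 0, 0], [-0.0367, -0.13, 0], 0]]' > path.dat && python3 -m handwheel path.dat >/dev/null; echo '[[[0, 0, 0], [-0.0367, -0.13, 0], 0], [[0, 0, 0], [-0.0367, -0.13, 0], 0], [[0, 0, 0], [-0.0367, -0.13, 0], 0], [[0, 0, 0], [-0.0367, -0.13, 0], 0], [[0, 0, 0], [-0.0367, -0.13, 0], 0]]' > path.dat && python3 -m handwheel path.dat >/dev/null; echo '[[[0, 0, 0], [-0.0367, -0.13, 0], 0], [[0, 0, 0], [-0.0367, -0.13, 0], 0], [[0, 0, 0], [-0.0367, -0.13, 0], 0], [[0, 0, 0], [-0.0367, -0.13, 0], 0], [[0, 0, 0], [-0.0367, -0.13, 0], 0]]' > path.dat && python3 -m handwheel path.dat | tail -6; python3 -c "
from h import *; where()"
```

```text
clock: 1.6
eef_pos: [377.5, 19.9, 253.4]
tcp_rot: [3.142, 0.001, -3.09]
contact_force: [1.2, 0.3, -0.2]
opening: 0.002
grasp_force: 0.0
t1.60 jig [-173.7  114.4  253.4] yaw err 0.000 rpy [ 3.142e+00  1.000e-03 -3.090e+00] F [ 1.2  0.3 -0.2] open 0.00 q6 -1.57
```

In the tool's units: -38 mm is -0.1267, -12.7 mm is -0.0423.

```bash
echo '[[[0, 0, 0], [-0.0423, -0.1267, 0], 0], [[0, 0, 0], [-0.0423, -0.1267, 0], 0], [[0, 0, 0], [-0.0423, -0.1267, 0], 0], [[0, 0, 0], [-0.0423, -0.1267, 0], 0], [[0, 0, 0], [-0.0423, -0.1267, 0], 0]]' > path.dat && python3 -m handwheel path.dat >/dev/null; echo '[[[0, 0, 0], [0, 0, 0.1], 0], [[0, 0, 0], [0, 0, 0.1333], 0], [[0, 0, 0], [0, 0, 0.1333], 0], [[0, 0, 0], [0, 0, 0.1333], 0], [[0, 0, 0], [0, 0, 0.1], 0]]' > path.dat && python3 -m handwheel path.dat >/dev/null; echo '[[[0, 0, 0], [0, 0, 0.0667], 0], [[0, 0, 0], [0, 0, 0.0267], 0], [[0, 0, 0], [0, 0, 0.01], 0], [[0, 0, 0], [0, 0, 0], 0]]' > path.dat && python3 -m handwheel path.dat |tail -6; python3 -c "
from h import *; where()"
```

```text
clock: 2.77
eef_pos: [450.7, -164.6, 42.3]
tcp_rot: [3.141, -0.001, -3.09]
contact_force: [0.2, -0.4, -0.4]
opening: -0.002
grasp_force: 0.0
t2.77 jig [-110.   -73.6   42.3] yaw err 0.000 rpy [ 3.141e+00 -1.000e-03 -3.090e+00] F [ 0.2 -0.4 -0.4] open -0.00 q6 -1.98
```

In the tool's units: -6 mm is -0.02, -5 mm is -0.0167.

```bash
echo '[[[0, 0, 0], [-0.02, 0, 0], 0], [[0, 0, 0], [-0.02, 0, 0], 0], [[0, 0, 0], [-0.0167, 0, 0], 0], [[0, 0, 0], [-0.0133, 0, 0], 0], [[0, 0, 0], [-0.0133, 0, 0], 0]]' > path.dat && python3 -m handwheel path.dat|tail -6; echo '[[[0, 0, 0], [-0.0167, 0, 0], 0], [[0, 0, 0], [-0.0167, 0, 0], 0], [[0, 0, 0], [-0.0167, 0, 0], 0], [[0, 0, 0], [-0.0133, 0, 0], 0], [[0, 0, 0], [-0.01, 0, 0], 0]]' > path.dat && python3 -m handwheel path.dat|tail -6;  python3 -c "
from h import *; where()"
```

```text
clock: 3.18
eef_pos: [476.2, -163.4, 42.9]
tcp_rot: [-3.141, 0.0, -3.09]
contact_force: [-4.4, -1.3, 3.3]
opening: 0.001
grasp_force: 2.6
clock: 3.6
eef_pos: [496.9, -162.0, 42.3]
tcp_rot: [3.141, -0.002, -3.09]
contact_force: [-5.3, -1.4, 4.2]
opening: -0.005
grasp_force: 2.8
t3.60 jig [-63.7 -73.4  42.3] yaw err 0.000 rpy [ 3.141e+00 -2.000e-03 -3.090e+00] F [-5.3 -1.4  4.2] open -0.00 q6 -1.94
```

In the tool's units: -3 mm is -0.01, -2 mm is -0.0067.

```bash
echo '[[[0, 0, 0], [-0.01, 0, 0], 0], [[0, 0, 0], [-0.01, 0, 0], 0], [[0, 0, 0], [-0.0067, 0, 0], 0], [[0, 0, 0], [-0.0033, 0, 0], 0], [[0, 0, 0], [0, 0, 0], 0]]' > path.dat && python3 -m handwheel path.dat|tail -6; python3 -c "
from h import *; where()
cv2.imwrite('pics/a.png',cv2.resize(cams.grab_frame('top')[205:335,180:400,::-1],None,fx=3.6,fy=3.6,interpolation=cv2.INTER_CUBIC))"
```

```text
clock: 4.02
eef_pos: [506.4, -161.6, 42.3]
tcp_rot: [3.141, -0.001, -3.09]
contact_force: [-3.7, -0.1, 1.7]
opening: 0.001
grasp_force: 1.8
t4.02 jig [-54.2 -73.5  42.3] yaw err 0.000 rpy [ 3.141e+00 -1.000e-03 -3.090e+00] F [-3.7 -0.1  1.7] open 0.00 q6 -1.93
```

View pics/a.png

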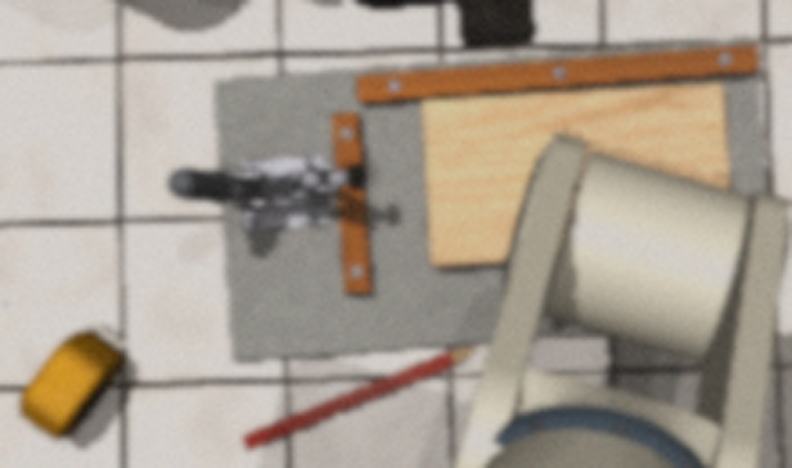

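The board's far-left corner (421,100) is at the fence. The right corner (722,84) is still about 5 mm short, so I'll keep pushing.

In the tool's units: -2 mm is -0.0067, -1 mm is -0.0033.

```bash
echo '[[[0, 0, 0], [-0.0067, 0, 0], 0], [[0, 0, 0], [-0.0033, 0, 0], 0], [[0, 0, 0], [0, 0, 0], 0], [[0, 0, 0], [0, 0, 0], 0]]' > path.dat && python3 -m handwheel path.dat|sed -n '2p;4p'; echo '[[[0, 0, 0], [-0.0067, 0, 0], 0], [[0, 0, 0], [-0.0033, 0, 0], 0], [[0, 0, 0], [0, 0, 0], 0]]' > path.dat && python3 -m handwheel path.dat|sed -n '2p;4p'; python3 -c "
from h import *; where()"
```

```text
eef_pos: [509.8, -161.6, 42.2]
contact_force: [-2.5, -0.2, -0.4]
eef_pos: [510.4, -161.5, 42.1]
contact_force: [-10.8, -3.6, 8.5]
t4.65 jig [-50.2 -73.6  42.1] yaw err 0.001 rpy [ 3.141 -0.004 -3.09 ] F [-10.8  -3.6   8.5] open 0.00 q6 -1.93
```

In the tool's units: -39 mm is -0.13, -25 mm is -0.0833.

```bash
echo '[[[0, 0, 0], [0.0333, 0, 0], 0], [[0, 0, 0], [0.0267, 0, 0], 0], [[0, 0, 0], [0, 0, -0.0833], 0], [[0, 0, 0], [0, 0, -0.0833], 0], [[0, 0, 0], [0, -0.13, 0], 0]]' > path.dat && python3 -m handwheel path.dat >/dev/null; echo '[[[0, 0, 0], [0, -0.1267, 0], 0], [[0, 0, 0], [-0.0433, -0.1233, 0], 0], [[0, 0, 0], [-0.1267, 0, 0], 0], [[0, 0, 0], [-0.1233, 0, 0], 0], [[0, 0, 0], [0, 0, 0], 0]]' > path.dat && python3 -m handwheel path.dat |tail -6; python3 -c "
from h import *; where()"
```

```text
clock: 5.48
eef_pos: [594.8, -273.1, 93.3]
tcp_rot: [-3.139, 0.008, -3.091]
contact_force: [-0.3, 1.0, 0.8]
opening: -0.004
grasp_force: 0.0
t5.48 jig [  28.4 -189.3   93.3] yaw err -0.000 rpy [-3.139  0.008 -3.091] F [-0.3  1.   0.8] open -0.00 q6 -2.06
```

In the tool's units: 25 mm is 0.0833, 20 mm is 0.0667.

```bash
echo '[[[0, 0, 0], [0.0167, 0, 0.0833], 0], [[0, 0, 0], [0, 0, 0.0667], 0], [[0, 0, 0], [0, 0, 0.02], 0], [[0, 0, 0], [0, 0, 0], 0]]' > path.dat && python3 -m handwheel path.dat |sed -n '2p;4p'; echo '[[[0, 0, 0], [0, 0.0167, 0], 0], [[0, 0, 0], [0, 0.0167, 0], 0], [[0, 0, 0], [0, 0.0167, 0], 0], [[0, 0, 0], [0, 0.0167, 0], 0], [[0, 0, 0], [0, 0.0167, 0], 0]]' > path.dat && python3 -m handwheel path.dat |sed -n '2p;4p'; python3 -c "
from h import *; where()"
```

```text
eef_pos: [582.1, -271.3, 39.6]
contact_force: [-0.6, -0.3, 0.3]
eef_pos: [582.8, -247.0, 42.4]
contact_force: [0.8, -4.2, 1.7]
t6.23 jig [  17.8 -162.6   42.4] yaw err 0.001 rpy [-3.14e+00  2.00e-03 -3.09e+00] F [ 0.8 -4.2  1.7] open 0.00 q6 -2.02
```

In the tool's units: 5 mm is 0.0167.

```bash
echo '[[[0, 0, 0], [0, 0.0167, 0], 0], [[0, 0, 0], [0, 0.0167, 0], 0], [[0, 0, 0], [0, 0.0167, 0], 0], [[0, 0, 0], [0, 0.0167, 0], 0], [[0, 0, 0], [0, 0.0167, 0], 0]]' > path.dat && python3 -m handwheel path.dat |sed -n '2p;4p'; echo '[[[0, 0, 0], [0, 0.0067, 0], 0], [[0, 0, 0], [0, 0.0067, 0], 0], [[0, 0, 0], [0, 0.0033, 0], 0], [[0, 0, 0], [0, 0, 0], 0]]' > path.dat && python3 -m handwheel path.dat |sed -n '2p;4p';python3 -c "
from h import *; where()"
```

```text
eef_pos: [581.8, -222.5, 42.3]
contact_force: [1.7, -6.0, 4.7]
eef_pos: [581.5, -217.4, 42.2]
contact_force: [1.4, -4.9, 4.7]
t6.98 jig [  17.9 -133.    42.2] yaw err 0.001 rpy [-3.14e+00  2.00e-03 -3.09e+00] F [ 1.4 -4.9  4.7] open 0.00 q6 -1.98
```

In the tool's units: 2 mm is 0.0067, 1 mm is 0.0033.

```bash
echo '[[[0, 0, 0], [0, 0.0067, 0], 0], [[0, 0, 0], [0, 0.0033, 0], 0], [[0, 0, 0], [0, 0, 0], 0]]' > path.dat && python3 -m handwheel path.dat |sed -n '2p;4p'; echo '[[[0, 0, 0], [0, 0.0067, 0], 0], [[0, 0, 0], [0, 0.0033, 0], 0], [[0, 0, 0], [0, 0, 0], 0]]' > path.dat && python3 -m handwheel path.dat |sed -n '2p;4p';python3 -c "
from h import *; where()
cv2.imwrite('pics/b.png',cv2.resize(cams.grab_frame('top')[205:335,180:400,::-1],None,fx=3.6,fy=3.6,interpolation=cv2.INTER_CUBIC))"
```

```text
eef_pos: [581.3, -214.5, 42.1]
contact_force: [1.2, -5.3, 4.9]
eef_pos: [581.1, -211.5, 42.1]
contact_force: [1.4, -5.3, 4.1]
t7.48 jig [  17.8 -127.1   42.1] yaw err 0.000 rpy [-3.14e+00  2.00e-03 -3.09e+00] F [ 1.4 -5.3  4.1] open -0.00 q6 -1.97
```

View pics/b.png

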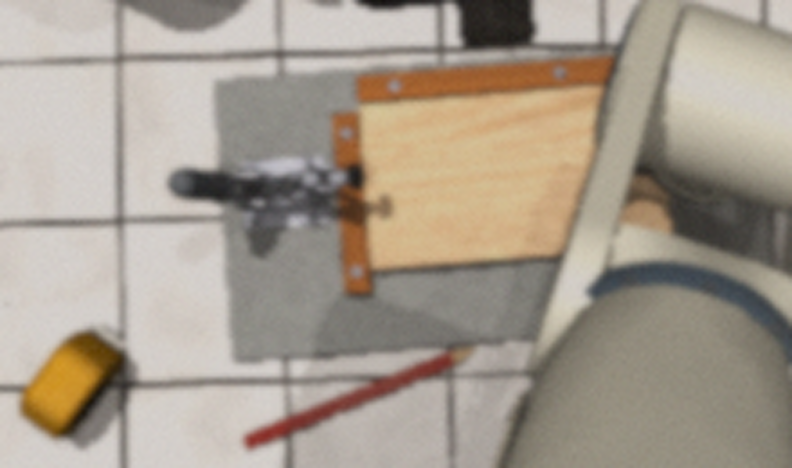

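The board's left edge (360,110)–(370,270) is nearly at the stop. The force hasn't jumped yet, so I'll push a little further.

In the tool's units: 1.5 mm is 0.005, 0.5 mm is 0.0017.

```bash
echo '[[[0, 0, 0], [0, 0.005, 0], 0], [[0, 0, 0], [0, 0.0017, 0], 0], [[0, 0, 0], [0, 0, 0], 0]]' > path.dat && python3 -m handwheel path.dat |sed -n '2p;4p'; echo '[[[0, 0, 0], [0, 0.005, 0], 0], [[0, 0, 0], [0, 0.0017, 0], 0], [[0, 0, 0], [0, 0, 0], 0]]' > path.dat && python3 -m handwheel path.dat |sed -n '2p;4p'; python3 -c "
from h import *; where()"
```

```text
eef_pos: [581.1, -210.8, 42.2]
contact_force: [0.2, -12.7, 4.3]
eef_pos: [581.0, -210.5, 42.2]
contact_force: [-1.1, -22.3, 2.4]
t8.03 jig [  17.8 -126.    42.2] yaw err 0.002 rpy [-3.136e+00  3.000e-03 -3.089e+00] F [ -1.1 -22.3   2.4] open -0.00 q6 -1.97
```

In the tool's units: 33 mm is 0.11, -25 mm is -0.0833.

```bash
echo '[[[0, 0, 0], [0, -0.04, 0], 0], [[0, 0, 0], [0, -0.0333, 0], 0], [[0, 0, 0], [0, 0, -0.0833], 0], [[0, 0, 0], [0, 0, -0.0833], 0], [[0, 0, 0], [0.11, 0, 0], 0]]' > path.dat && python3 -m handwheel path.dat >/dev/null; echo '[[[0, 0, 0], [0.1067, 0.0667, 0], 0], [[0, 0, 0], [0.1, 0.0933, 0], 0], [[0, 0, 0], [0, 0.12, 0], 0], [[0, 0, 0], [0, 0.12, 0], 0], [[0, 0, 0], [0, 0, 0], 0]]' > path.dat && python3 -m handwheel path.dat >/dev/null;  echo '[[[0, 0, 0], [0, 0, 0.0833], 0], [[0, 0, 0], [0, 0, 0.0667], 0], [[0, 0, 0], [0, 0, 0.0167], 0], [[0, 0, 0], [0, 0, 0], 0]]' > path.dat && python3 -m handwheel path.dat |sed -n '2p;4p'; python3 -c "
from h import *; where()"
```

```text
eef_pos: [478.8, -113.7, 40.0]
contact_force: [-0.6, -0.3, -0.0]
t9.20 jig [-79.3 -24.2  40. ] yaw err 0.000 rpy [ 3.14  -0.004 -3.09 ] F [-0.6 -0.3 -0. ] open 0.00 q6 -1.86
```

In the tool's units: -6 mm is -0.02, -5 mm is -0.0167.

```bash
echo '[[[0, 0, 0], [-0.02, 0, 0], 0], [[0, 0, 0], [-0.02, 0, 0], 0], [[0, 0, 0], [-0.0167, 0, 0], 0], [[0, 0, 0], [-0.0133, 0, 0], 0], [[0, 0, 0], [-0.01, 0, 0], 0]]' > path.dat && python3 -m handwheel path.dat |sed -n '2p;4p'; echo '[[[0, 0, 0], [-0.01, 0, 0], 0], [[0, 0, 0], [-0.0067, 0, 0], 0], [[0, 0, 0], [-0.0033, 0, 0], 0], [[0, 0, 0], [0, 0, 0], 0]]' > path.dat && python3 -m handwheel path.dat |sed -n '2p;4p'; python3 -c "
from h import *; where()"
```

```text
eef_pos: [505.3, -113.0, 41.9]
contact_force: [-0.1, 0.2, 0.4]
eef_pos: [507.7, -112.4, 41.0]
contact_force: [-8.4, -2.2, 6.0]
t9.95 jig [-50.4 -24.3  41. ] yaw err 0.001 rpy [ 3.141 -0.005 -3.09 ] F [-8.4 -2.2  6. ] open -0.00 q6 -1.84
```

In the tool's units: -2 mm is -0.0067.

```bash
echo '[[[0, 0, 0], [-0.0067, 0, 0], 0], [[0, 0, 0], [0, 0, 0], 0], [[0, 0, 0], [0, 0, 0], 0]]' > path.dat && python3 -m handwheel path.dat |sed -n '2p;4p'; echo '[[[0, 0, 0], [0.0333, 0, 0], 0], [[0, 0, 0], [0.0333, 0, 0], 0], [[0, 0, 0], [0.0267, 0, -0.1267], 0], [[0, 0, 0], [0, 0, -0.1333], 0], [[0, 0, 0], [0, 0, -0.1333], 0]]' > path.dat && python3 -m handwheel path.dat >/dev/null;  echo '[[[0, 0, 0], [0, 0.0667, -0.1167], 0], [[0, 0, 0], [0, 0.1333, 0], 0], [[0, 0, 0], [0, 0.1333, 0], 0], [[0, 0, 0], [0, 0.0333, 0], 0], [[0, 0, 0], [0, 0, 0], 0]]' > path.dat && python3 -m handwheel path.dat |sed -n '2p;4p'; python3 -c "
from h import *; where()
cv2.imwrite('pics/c.png',cv2.resize(cams.grab_frame('top')[205:335,180:400,::-1],None,fx=3.6,fy=3.6,interpolation=cv2.INTER_CUBIC))
cv2.imwrite('pics/d.png',cv2.resize(cams.grab_frame('scene')[150:320,220:385,::-1],None,fx=3.5,fy=3.5,interpolation=cv2.INTER_CUBIC))"
```

```text
eef_pos: [508.8, -112.2, 40.9]
contact_force: [-10.1, -2.2, 8.7]
eef_pos: [477.7, -1.8, 194.5]
contact_force: [-0.2, 0.2, -0.5]
t11.03 jig [-74.7  87.6 194.5] yaw err 0.003 rpy [ 3.141e+00  1.000e-03 -3.087e+00] F [-0.2  0.2 -0.5] open -0.00 q6 -1.63
```

View pics/c.png

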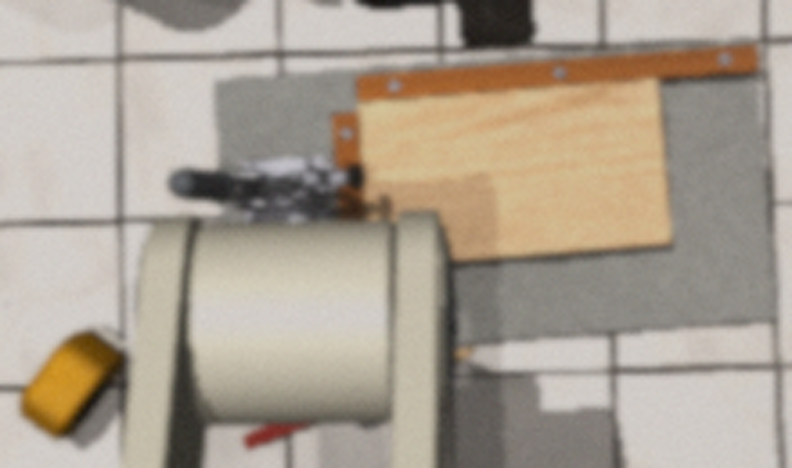

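View pics/d.png

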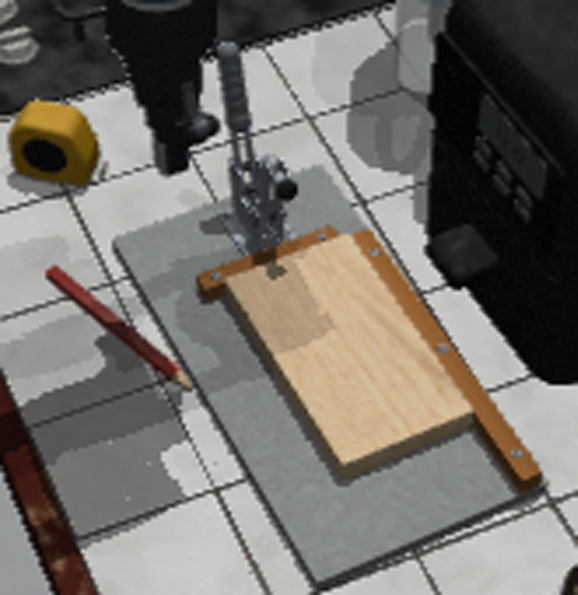

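Both views show the board tight against the fence and the stop: left edge at (358,105), far edge along the fence. Next I'll go to the lever.

In the tool's units: -30 mm is -0.1, 20 mm is 0.0667.

```bash
echo '[[[0, 0, 0], [-0.1, 0.0333, 0], 0], [[0, 0, 0], [-0.1, 0.05, 0], 0], [[0, 0, 0], [-0.1, 0.05, 0], 0], [[0, 0, 0], [0, 0.0233, 0.0667], 0], [[0, 0, 0], [0, 0, 0], 0]]' > path.dat && python3 -m handwheel path.dat |sed -n '2p;4p'; echo '[[[0, 0, 0], [0, 0.0167, 0], 0], [[0, 0, 0], [0, 0.0167, 0], 0], [[0, 0, 0], [0, 0.0167, 0], 0], [[0, 0, 0], [0, 0.0167, 0], 0], [[0, 0, 0], [0, 0.0167, 0], 0]]' > path.dat && python3 -m handwheel path.dat |sed -n '2p;4p'; python3 -c "
from h import *; where()"
```

```text
eef_pos: [565.8, 47.2, 171.2]
contact_force: [-0.6, -0.1, -0.2]
eef_pos: [564.7, 72.7, 175.0]
contact_force: [-0.0, 0.2, -1.2]
t11.97 jig [ 15.9 157.6 175. ] yaw err -0.000 rpy [ 3.142e+00  1.000e-03 -3.091e+00] F [-0.   0.2 -1.2] open 0.00 q6 -1.50
```

In the tool's units: 8 mm is 0.0267, 7 mm is 0.0233.

```bash
echo '[[[0, 0, 0], [0, 0.0267, 0.0067], 0], [[0, 0, 0], [0, 0.0267, 0.0067], 0], [[0, 0, 0], [0, 0.0267, 0.01], 0], [[0, 0, 0], [0, 0.0267, 0.0133], 0], [[0, 0, 0], [0, 0.0233, 0.0167], 0]]' > path.dat && python3 -m handwheel path.dat |sed -n '2p;4p'; echo '[[[0, 0, 0], [0, 0.0233, 0.0167], 0], [[0, 0, 0], [0, 0.02, 0.02], 0], [[0, 0, 0], [0, 0.02, 0.02], 0], [[0, 0, 0], [0, 0.0167, 0.0233], 0], [[0, 0, 0], [0, 0.0133, 0.0233], 0]]' > path.dat && python3 -m handwheel path.dat |sed -n '2p;4p'; python3 -c "
from h import *; where()"
```

```text
eef_pos: [562.8, 112.6, 158.1]
contact_force: [-0.2, -0.2, 2.6]
eef_pos: [561.2, 140.2, 126.5]
contact_force: [-0.4, 0.8, 2.2]
t12.80 jig [ 15.9 225.2 126.5] yaw err 0.000 rpy [ 3.141 -0.    -3.09 ] F [-0.4  0.8  2.2] open 0.00 q6 -1.38
```

In the tool's units: 8 mm is 0.0267, 6 mm is 0.02.

```bash
echo '[[[0, 0, 0], [0, 0.01, 0.0267], 0], [[0, 0, 0], [0, 0.01, 0.0267], 0], [[0, 0, 0], [0, 0.0033, 0.02], 0], [[0, 0, 0], [0, 0.0033, 0.0167], 0], [[0, 0, 0], [0, 0, 0], 0]]' > path.dat && python3 -m handwheel path.dat |sed -n '2p;4p'; echo '[[[0, 0, 0], [0, 0, 0.01], 0], [[0, 0, 0], [0, 0, 0.01], 0], [[0, 0, 0], [0, 0, 0.0067], 0], [[0, 0, 0], [0, 0, 0], 0]]' > path.dat && python3 -m handwheel path.dat |sed -n '2p;4p'; python3 -c "
from h import *; where()"
```

```text
eef_pos: [559.8, 147.1, 98.7]
contact_force: [-0.2, -0.2, -0.4]
eef_pos: [561.0, 147.2, 93.2]
contact_force: [-3.7, -2.3, 11.2]
t13.55 jig [ 16.1 232.2  93.2] yaw err 0.000 rpy [-3.141  0.    -3.091] F [-3.7 -2.3 11.2] open -0.00 q6 -1.37
```

The lever is on its stop. I'll back off and check.

In the tool's units: -40 mm is -0.1333, -35 mm is -0.1167.

```bash
echo '[[[0, 0, 0], [0, 0, -0.0833], 0], [[0, 0, 0], [0, 0, -0.1167], 0], [[0, 0, 0], [0, 0, -0.1333], 0], [[0, 0, 0], [0.1, 0.0833, 0], 0], [[0, 0, 0], [0.1167, 0.0667, 0], 0]]' > path.dat && python3 -m handwheel path.dat >/dev/null; echo '[[[0, 0, 0], [0.1, 0.0833, 0], 0], [[0, 0, 0], [0.0667, 0.0667, 0], 0], [[0, 0, 0], [0, 0, 0], 0], [[0, 0, 0], [0, 0, 0], 0], [[0, 0, 0], [0, 0, 0], 0]]' > path.dat && python3 -m handwheel path.dat |sed -n '2p;4p'; python3 -c "
from h import *; where()
a=cv2.resize(cams.grab_frame('top')[205:335,180:400,::-1],(790,467),interpolation=cv2.INTER_CUBIC)
b=cv2.resize(cams.grab_frame('scene')[150:320,220:385,::-1],(578,595),interpolation=cv2.INTER_CUBIC)
cv2.imwrite('pics/e.png',a);cv2.imwrite('pics/f.png',b)"
```

```text
eef_pos: [441.9, 231.4, 192.6]
contact_force: [-0.3, 0.3, -0.2]
t14.38 jig [-98.6 322.4 192.6] yaw err 0.001 rpy [ 3.142e+00  1.000e-03 -3.090e+00] F [-0.3  0.3 -0.2] open -0.00 q6 -1.14
```

View pics/f.png

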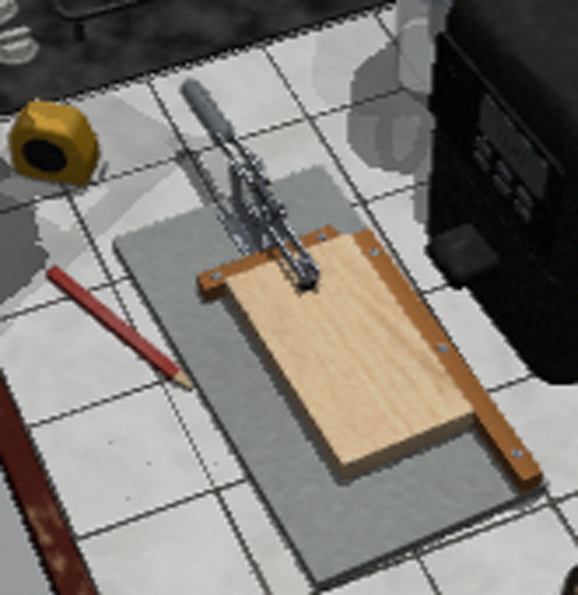

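View pics/e.png

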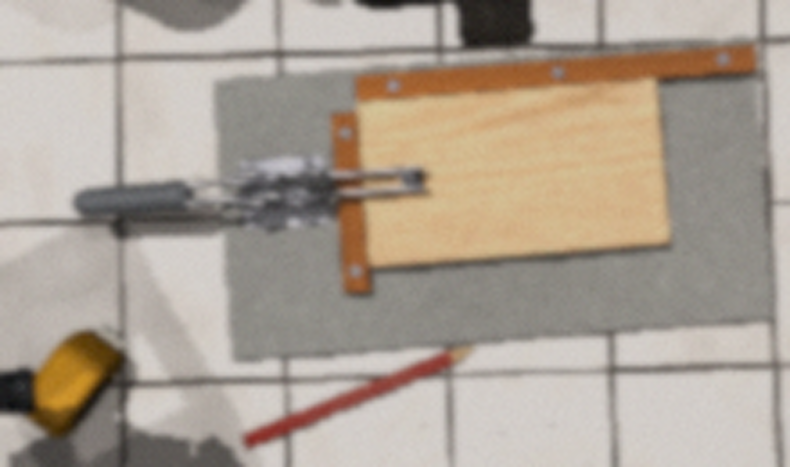

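The lever is locked, lying level from (80,200) to (190,195). The pad is down on the board at (418,178), the board is tight to the fence and stop, and the pencil and tape measure have not moved. I'm handing it in.

```bash
python3 -c "
from rig import r
print(r.sign_off())"
```

```text
the job is handed in; nothing more can be done
None
```

The board sits tight against the fence and the end stop, the toggle clamp is locked with its pad on the board, and I handed the job in about 14 s into the 64 s limit.

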